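Seat a jar lid liner-up and hold the lamp flap at the pointer

TASK

Pick up the jar lid that lies with its white inside facing up and seat it fully in the round pocket of the seal-check stand, white side still up, and let go of it. Then take the lamp flap by its black handle bar, swing it up until its edge lines up with the red pointer, and finish while still holding it there with the fingers: it falls shut if let go. Leave the other lids, the jars and the red pointer as they are.

Things in the scene. Friction and masses are not known exactly. Their poses are not given: they have to be found in the camera images.
- lid: Blue jar lid lying with its white inside up like a shallow dish, the only one that lies so: 58 mm outside diameter, 16 mm high, wall 2 mm, 20 g. Origin: centre of its underside (the closed face, on the table); z points out of the open side (up). Its place among the three lids, which lie about 100 mm apart, changes.
- lid_b: Bystander: same lid lying closed blue face up. Origin: centre of its underside. Leave it alone.
- lid_c: Bystander: same lid lying closed blue face up. Origin: centre of its underside. Leave it alone.
- jar0: Bystander: closed cream-coloured jar, 64 mm diameter, 78 mm high, standing. Origin: centre of its underside.
- jar1: Bystander: as jar0, with a white cap.
- jar2: Bystander: as jar0.
- jar3: Bystander: as jar0.
- pocket (a point): Centre of the pocket's floor, 15 mm above the table. Round recess, 65 mm diameter, 5 mm deep, black floor, in an aluminium block 90 x 100 mm, top 20 mm above the table; a seated lid stands 11 mm out of it. Axes of the fixed stand: x level from the pocket (front) to the flap's hinge (back), y along the hinge axis, z up. The stand's place and yaw change.
- hinge (a point): Middle of the flap's level hinge axis, 62 mm above the table, 218 mm behind the pocket along the stand's x; axes as pocket. The hinge axis runs along y.
- flap_handle (a point): Middle of the flap's black handle bar: round, 12 mm thick, 112 mm long, parallel to the hinge axis and 155 mm from it. Axes turn with the flap: x from bar to hinge, y along the bar. Gap between bar and flap edge 39 mm, bridged by 8 mm rods 52 mm either side of the middle. Shut: 62 mm above the table, 63 mm behind the pocket centre, free below it down to the 8 mm base plate.
- flap (a joint): Angle of the flap in rad: 0 shut (level), grows as the handle swings up and back; limit 1.4. White flap 112 x 134 x 8 mm with orange side edges over a fixed grey housing 50 mm high. About 0.35 kg, nearly no friction: it falls shut when released.
- pointer (a joint): Angle of the red pointer in rad on the same hinge axis and scale: the flap is at the mark when both joints read the same. Set between 0.6 and 1.1 and stiff.
- pointer_tip (a point): Free end of the red pointer, a bar 120 mm long from the hinge axis, 4 mm thick and 7 mm high, 84.5 mm to the stand's +y side of the flap's middle, next to a white disc of 100 mm diameter centred on the hinge axis. Turns with the pointer: x points to the hinge axis.
Not all that is in view belongs to the job. What is shaped like the lid but orange or turquoise is not meant.

How it is judged (in metres and radians):
On the way, in this order (a step that is already met when the one before it is completed fails the run):
1. the lid is seated in the pocket, white side up, and let go, with the flap still shut (horizontal distance between lid and pocket below 0.005 m and z of lid in the frame of pocket below 0.002 m and angle between lid's own z axis and vertical below 0.08 rad and contact force between the fingers and lid below 0.05 N and value of joint flap below 0.1 rad), for 0.2 s.
2. the flap is held at the pointer with the fingers (angle between the x axis of flap_handle and the x axis of pointer_tip, either way round below 0.08 rad and contact force between the fingers and flap above 0.3 N and velocity of joint flap between -0.1 and 0.1 rad/s), for 0.3 s.
At the end, for the whole second after the job is handed in: The fingers hold the flap still within 0.08 rad (4.6 degrees) of the red pointer, and the lid lies flat on the pocket's floor (within 2 mm in height, 5 mm sideways), white side up, untouched (all of step 2 and horizontal distance between lid and pocket below 0.005 m and z of lid in the frame of pocket below 0.002 m and angle between lid's own z axis and vertical below 0.08 rad and contact force between the fingers and lid below 0.05 N and contact force between lid and flap below 0.05 N); the arm keeps its last pose, push and grip.
It fails at once if another lid is moved by more than 20 mm (distance of any of lid_b, lid_c from where it was at the start of the episode above 0.02 m).
It fails at once if a jar is moved by more than 20 mm or tipped (distance of any of jar0, jar1, jar2, jar3 from where it was at the start of the episode above 0.02 m or angle between any of jar0, jar1, jar2, jar3's own z axis and vertical above 0.5 rad).
It fails at once if the red pointer is shifted (distance of pointer_tip from where it was at the start of the episode above 0.008 m).
It also fails if it takes over 54 s, if anything falls off the work surface, if the arm or the gripper's body presses on something with over 40 N, if the wrist force passes 120 N, or if a joint passes its speed limit or range.

ROBOT

A 6-joint arm with a two-finger parallel gripper is mounted at the origin on the work surface. World frame = base frame: x ahead of the robot, y to its left, z up, the work surface at z = 0. Lengths are in mm, angles in rad, forces in N, time in s.
With the tool pointing down it reaches from about 400 to 925 mm from the base axis. Payload 12.5 kg.
Tool frame: the origin (TCP) lies on the mounting face of the last link; the fingertips stand 190 mm ahead of it and the grasp point (between the pads) lies 171 mm ahead of it (env.tcp_to_tips is the distance from the TCP to the fingertips, in mm); x points along the fingers, y is the direction in which the jaws open and shut, and the axes are right-handed (so a half turn about x gives the same grasp; the last joint's range is limited). The gripper opens to 95 mm and grips with 3 to 60 N. Pads are 20 mm wide; open, the fingers measure 119 mm over their backs; the gripper's body (75 mm by 180 mm) begins 59 mm behind the grasp point.
Start: joints at [-1.244, 0.491, 1.559, -0, 1.092, -0.106], TCP at [262.152, -567.363, 404.761] pointing down, gripper open.
Joint ranges: [-3.1, 3.1], [-0.84, 2.19], [0.05, 2.79], [-1.13, 4.28], [0.06, 2.93], [-2.69, 2.69]. Speed limits (rad/s): [2.22, 2.22, 2.79, 3.14, 3.14, 3.14].

INTERFACE

Orientations are given as [roll, pitch, yaw] about the fixed x, y, z axes, in that order (R = Rz(yaw) Ry(pitch) Rx(roll)).
In Python, from cell import monitor, cams, job, env gives the robot as it stands. The module is installed in compiled form; this text tells all that it offers.
- The arm moves only by the tool apply_moves, never from a script. Its argument "series" is a list of rows, each a list of 3 entries, a list of its own where there are three numbers: the closure, from -1 (fully open) to 1 (shut), so that 0 is half open, then the shift along the tool's x, y, z in cm, then the turn about the tool's x in rad. A call has 1 to 20 rows; each row is the pose to reach, as a shift and turn from the pose commanded when the call began, along the tool's axes at that moment; what a row does not reach only later rows make up. A row lasts 1/8 s, in which the tool goes at most 62.5 mm and 10.7 degrees, less where a joint would pass 70% of its speed; a pose out of reach is approached as far as the arm can. A call with a gripper value outside its range is refused whole. The fingers move at their own pace and stop on an object; the grip force is fixed at half the most. Time passes only in rows, so rows that repeat a pose let the fingers close. It gives the time, the measured TCP pose, the force and the opening at its end, in the units of the state.
- monitor.state(): the state, without advancing time (a new reading comes with each control period).
- cams.read_camera(name): name is "side" or "top" or "wrist"; returns a dict with "image" (420x560x3 uint8, red, green, blue), "fx", "fy", "cx", "cy" (pixels), "position" and "orientation" of the camera in the world. Camera axes: x right, y down, z forward; pixel columns grow to the right and rows downward; lengths in mm; the calibration is good to about 2 mm. A picture is of the moment at which its call begins. There is no depth.
- job.job_done(): hands the job in, once; it reports no verdict.
The state is a dict: "t": time; "joints": joint angles; "qvel": joint speeds; "tau": joint torques, N m; "eef_pos": TCP position; "tcp_rot": TCP orientation; "ft_force": force on the tool from outside, world axes, zero at the start; "moment": the same for the moment, N m; "opening": opening from 0.0 (shut) to 1.0 (fully open).
Only numpy, scipy, OpenCV 4.12 (cv2) and the standard library are available. Lean on these libraries where they do the work, as an engineer would, in place of code of your own. Each camera call takes 0.05 s, during which the arm holds its last target. There are 200 camera calls.

## Working session

There is one attempt and no reset: what is moved stays moved. The work goes in short steps, Python scripts to look and compute and a tool call to move; the robot and the scene stay as the last step left them, time stands still between calls to the robot, and variables do not carry over. Pictures are saved under pics/ and viewed, about 8 in all and at most 12, crops included, and the job is handed in when it is done.

Besides the shell and the picture viewer there is one more tool, called after "Call:" as a command line: name --argument value ..., lists and objects as JSON in quotes. apply_moves: Moves the arm, as the interface text tells. Its arguments: {"type":"object","properties":{"series":{"type":"array"}},"required":["series"]}

```bash
mkdir -p pics
python3 - <<'E'
from cell import monitor, cams, job, env
import cv2, numpy as np, pickle
d={n:cams.read_camera(n) for n in("top","side","wrist")}
pickle.dump(d,open("d0.pkl","wb"))
for n in d:
    cv2.imwrite(f"pics/{n}0.png",d[n]["image"][...,::-1]); print(n,{k:np.round(v,3) if not isinstance(v,dict) else v for k,v in d[n].items() if k!="image"})
print(monitor.state())
E
```

```text
top {'fx': np.float64(435.568), 'fy': np.float64(435.568), 'cx': np.float64(280.142), 'cy': np.float64(203.858), 'position': array([ 493.188,  -58.268, 1144.196]), 'orientation': array([-3.067,  0.017, -1.552])}
side {'fx': np.float64(389.316), 'fy': np.float64(389.316), 'cx': np.float64(278.511), 'cy': np.float64(213.49), 'position': array([360.03 , 867.833, 780.344]), 'orientation': array([-2.201, -0.006, -2.893])}
wrist {'fx': np.float64(309.992), 'fy': np.float64(309.992), 'cx': np.float64(278.208), 'cy': np.float64(206.405), 'position': array([ 333.173, -535.674,  383.622]), 'orientation': array([ 2.864e+00,  1.000e-03, -1.137e+00])}
{'t': 0.15, 'joints': array([-1.24361684e+00,  4.91397888e-01,  1.55931821e+00,  1.40075115e-05,
        1.09166668e+00, -1.05616983e-01]), 'qvel': array([-0.000692  , -0.00041301, -0.00054492,  0.00028513, -0.00110879,
       -0.00022476]), 'tau': array([ 1.44657297e-03, -6.12895989e+01, -2.58277828e+01,  6.92605600e-02,
        4.73132066e-02, -9.05655429e-05]), 'eef_pos': array([ 262.13636395, -567.34524098,  404.30732548]), 'tcp_rot': array([-1.6921376 ,  1.57000611,  1.88224507]), 'ft_force': array([-0.12587986, -0.06445044,  0.38779882]), 'moment': array([-0.01178195,  0.01841434,  0.05051786]), 'opening': 1.0041391900278147}
```

View pics/top0.png

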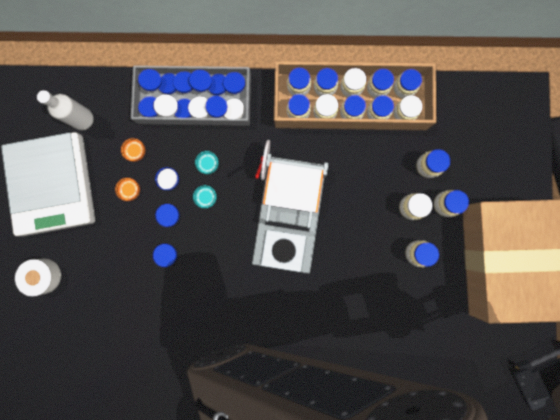

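View pics/side0.png

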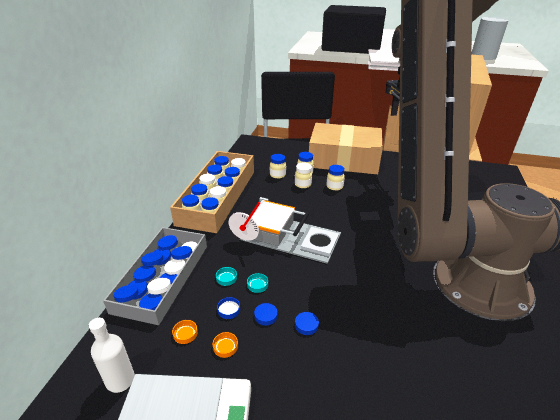

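The top view shows three candidates with the right blue shape. (167,179) has a white inside, while (167,215) and (164,255) are closed blue face up. The orange lids at (133,150) and (127,189) and the turquoise ones at (207,162) and (205,197) are decoys. So the lid is at top (167,179), side (228,307). The pocket is at top (284,250), and the flap and red pointer are at about (293,185) and (262,162). Next I'll measure these and confirm with a crop.

```bash
cat > h.py <<'E'
import numpy as np, cv2
from scipy.spatial.transform import Rotation as R
def ray(c,uv):
    d=np.array([(uv[0]-c["cx"])/c["fx"],(uv[1]-c["cy"])/c["fy"],1.])
    return np.array(c["position"]), R.from_euler("xyz",c["orientation"]).as_matrix()@d
def onplane(c,uv,n,k):   # n.p=k
    o,d=ray(c,uv); n=np.array(n,float); return o+d*(k-n@o)/(n@d)
def onz(c,uv,z): return onplane(c,uv,[0,0,1],z)
def proj(c,p):
    q=R.from_euler("xyz",c["orientation"]).as_matrix().T@(np.array(p)-c["position"])
    return np.array([c["cx"]+c["fx"]*q[0]/q[2],c["cy"]+c["fy"]*q[1]/q[2]])
def hsv(c): return cv2.cvtColor(c["image"],cv2.COLOR_RGB2HSV)
def blobs(m,box,amin=8):
    x0,y0,x1,y1=box; z=np.zeros_like(m); z[y0:y1,x0:x1]=m[y0:y1,x0:x1]
    n,l,s,ce=cv2.connectedComponentsWithStats(z)
    return [(ce[i],s[i],l==i) for i in range(1,n) if s[i,4]>=amin]
E
python3 - <<'E'
import pickle; from h import *
d=pickle.load(open("d0.pkl","rb")); t,s=d["top"],d["side"]
h=hsv(t)
blue=cv2.inRange(h,(105,120,60),(130,255,255)); 
for ce,st,m in blobs(blue,(145,160,185,275)):
    pts=np.argwhere(m)[:,::-1].astype(np.float32); c,r=cv2.minEnclosingCircle(pts)
    print("blue",np.round(c,1),round(r,1),st[4],onz(t,c,14).round(1))
sb=cv2.inRange(hsv(s),(105,120,60),(130,255,255))
for ce,st,m in blobs(sb,(205,285,330,345)):
    c=st[:2]+st[2:4]/2; print("side",c,st[:4],onz(s,c,8).round(1))
dark=cv2.inRange(h,(0,0,0),(180,255,70))
for ce,st,m in blobs(dark,(265,235,305,265),50):
    print("pocket",ce,st,onz(t,ce+0,17).round(1))
for n,c,box in(("t",t,(250,135,275,190)),("s",s,(225,190,270,240))):
    hh=hsv(c); red=cv2.inRange(hh,(0,150,90),(6,255,255))|cv2.inRange(hh,(172,150,90),(180,255,255))
    for ce,st,m in blobs(red,box,4): 
        p=np.argwhere(m)[:,::-1]; print(n,"red",ce.round(1),p[p[:,1].argmin()],p[p[:,1].argmax()],st[4])
a=cv2.resize(t["image"][135:275,110:340],None,fx=3.4,fy=3.4,interpolation=cv2.INTER_CUBIC)
cv2.imwrite("pics/crop1.png",a[...,::-1])
b=cv2.resize(s["image"][185:345,190:350],None,fx=3.7,fy=3.7,interpolation=cv2.INTER_CUBIC)
cv2.imwrite("pics/crop2.png",b[...,::-1])
E
```

```text
blue [163.5 176.5] 11.5 52 [644.5 270.4  14. ]
blue [174.  180.5] 8.7 28 [634.4 242.3  14. ]
blue [166.9 214.9] 12.5 486 [543.8 257.6  14. ]
blue [164.4 254.9] 12.6 494 [439.9 259.9  14. ]
side [229. 308.] [217 297  24  22] [637.5 264.5   8. ]
side [266.  314.5] [254 303  24  23] [541.6 260.9   8. ]
side [307. 323.] [295 311  24  24] [438.1 260.8   8. ]
pocket [283.17955801 250.30110497] [273 240  21  22 362] [457.8 -47.5  17. ]
t red [261.  158.5] [261 157] [261 160] 4
t red [257.9 171.8] [260 163] [256 178] 47
s red [248.8 217.4] [258 202] [241 230] 95
```

View pics/crop1.png

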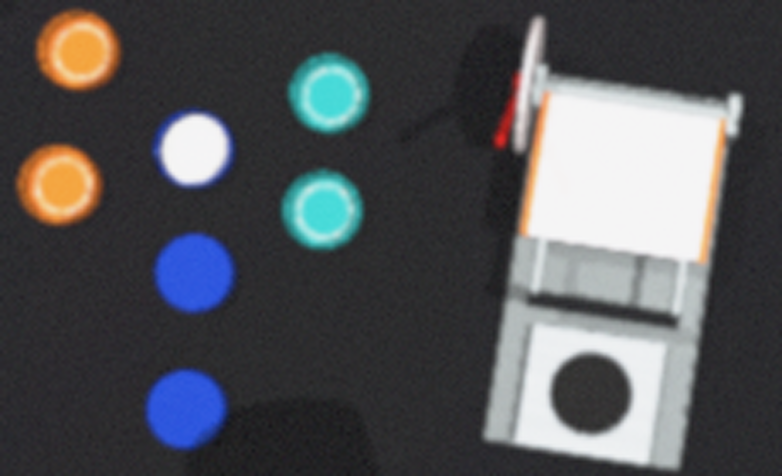

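View pics/crop2.png

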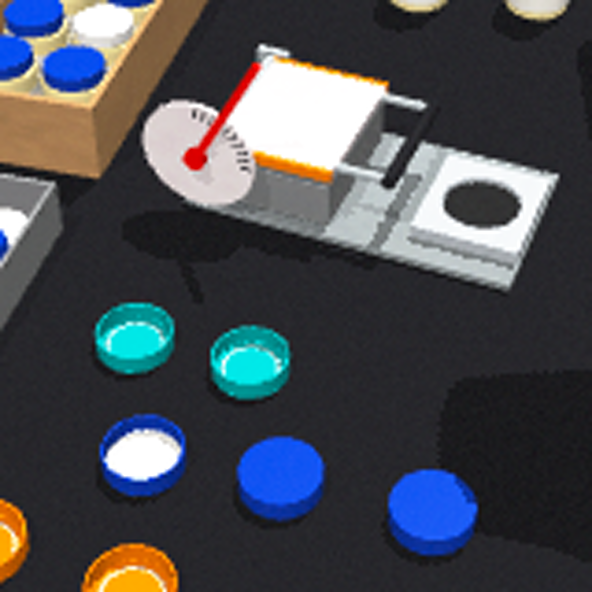

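The crops confirm it. The white-inside blue lid is at crop (194,149), between the orange and turquoise decoys, with two plain blue lids below it. The pocket is at crop (591,393), the handle bar ends at (530,300) and (678,320), and the raised red pointer is clear in the side crop, with its pivot at (195,158) and tip at (258,65).

Run:
```python
import pickle; from h import *
from cell import monitor
d=pickle.load(open("d0.pkl","rb")); t,s=d["top"],d["side"]
T=lambda u,v:(u/3.4+110-.35,v/3.4+135-.35); S=lambda u,v:(u/3.7+190-.35,v/3.7+185-.35)
print("lid", onz(t,T(194,149),12).round(1))
print("pocket t",onz(t,T(591,393),19).round(1),"s",onz(s,S(482,203),18).round(1))
a,b=onz(t,T(530,300),62),onz(t,T(678,320),62); print("bar t",a.round(1),b.round(1),np.linalg.norm(a-b).round(1),((a+b)/2).round(1))
a2,b2=onz(s,S(388,181),62),onz(s,S(432,108),62); print("bar s",a2.round(1),b2.round(1),np.linalg.norm(a2-b2).round(1),((a2+b2)/2).round(1))
# base plate edges, z=8: corners top crop
c=[onz(t,T(*p),8) for p in((485,438),(680,468))]; print("base front",[x.round(1) for x in c])
p=onz(t,T(591,393),19)
for n,q in(("bar",(a+b)/2),("bars",(a2+b2)/2)): print(n,"yaw from pocket",np.arctan2(*(q-p)[[1,0]]).round(3),np.linalg.norm((q-p)[:2]).round(1))
for e,f in((a,b),(a2,b2),(c[0],c[1])):
    v=e-f; print("yaw from y-line",np.arctan2(-v[0],v[1]).round(3))
for yaw in(-.08,-.1,-.12,-.14):
    X=np.array([np.cos(yaw),np.sin(yaw),0]);Y=np.array([-X[1],X[0],0]); H=p+218*X; H[2]=62
    k=Y@p+84.5
    out=[]
    for cam,uv in((s,S(258,65)),(s,S(195,158)),(t,T(498,146))):
        q=onplane(cam,uv,Y,k); v=q-H; out+=[(-v@X).round(0),v[2].round(0),np.arctan2(v[2],-v@X).round(3)]
    print(yaw,out)
st=monitor.state(); M=R.from_euler("xyz",st["tcp_rot"]).as_matrix(); print(M.round(3),st["eef_pos"])
```

```text
lid [639.7 262.3  12. ]
pocket t [458.1 -48.3  19. ] s [457.8 -47.7  18. ]
bar t [526.2  -2.8  62. ] [ 513.5 -111.1   62. ] 109.0 [519.8 -57.   62. ]
bar s [528.5  -2.9  62. ] [ 513.4 -107.9   62. ] 106.1 [521.  -55.4  62. ]
base front [array([422.,  32.,   8.]), array([ 402.3, -116.8,    8. ])]
bar yaw from pocket -0.14 62.4
bars yaw from pocket -0.113 63.3
yaw from y-line -0.116
yaw from y-line -0.143
yaw from y-line -0.131
-0.08 [np.float64(57.0), np.float64(112.0), np.float64(1.098), np.float64(1.0), np.float64(9.0), np.float64(1.479), np.float64(45.0), np.float64(14.0), np.float64(0.297)]
-0.1 [np.float64(57.0), np.float64(109.0), np.float64(1.086), np.float64(0.0), np.float64(5.0), np.float64(1.492), np.float64(52.0), np.float64(53.0), np.float64(0.796)]
-0.12 [np.float64(58.0), np.float64(107.0), np.float64(1.075), np.float64(-0.0), np.float64(1.0), np.float64(1.65), np.float64(58.0), np.float64(89.0), np.float64(0.995)]
-0.14 [np.float64(58.0), np.float64(104.0), np.float64(1.064), np.float64(-1.0), np.float64(-2.0), np.float64(-1.877), np.float64(64.0), np.float64(123.0), np.float64(1.093)]
[[-0.     0.419 -0.908]
 [ 0.001 -0.908 -0.419]
 [-1.    -0.001 -0.   ]] [ 262.13636395 -567.34524098  404.30732548]
```

Call:
apply_moves --series '[[-1,[0,-59.6,-69.0],0],[-1,[0,-59.6,-69.0],0],[-1,[0,-59.6,-69.0],0],[-1,[0,-59.6,-69.0],0],[-1,[0,-59.6,-69.0],0],[-1,[0,-59.6,-69.0],0],[-1,[0,-59.6,-69.0],0],[-1,[0,-59.6,-69.0],0],[-1,[0,-59.6,-69.0],0],[-1,[0,-59.6,-69.0],0],[-1,[0,-59.6,-69.0],0],[-1,[0,-59.6,-69.0],0],[-1,[0,-59.6,-69.0],0],[-1,[0,-59.6,-69.0],0],[-1,[0,-59.6,-69.0],0],[-1,[10.4,-59.6,-69.0],0],[-1,[10.4,-59.6,-69.0],0],[-1,[10.4,-59.6,-69.0],0],[-1,[10.4,-59.6,-69.0],0]]'

```text
t: 2.52
eef_pos: [639.0, 263.1, 302.4]
tcp_rot: [2.971, 1.569, 0.262]
ft_force: [0.3, -0.1, 0.3]
opening: 1.002
```

```bash
cat > lidlook.py <<'E'
from h import *; from cell import monitor,cams
import sys,pickle
c=cams.read_camera("wrist"); st=monitor.state(); print(st["t"],st["eef_pos"].round(1),st["joints"].round(2),st["tcp_rot"].round(4))
pickle.dump(c,open(sys.argv[1]+".pkl","wb")); cv2.imwrite(f"pics/{sys.argv[1]}.png",c["image"][...,::-1])
E
cat > off.py <<'E'
from h import *; from cell import monitor
def off(xy):
    st=monitor.state(); M=R.from_euler("xyz",st["tcp_rot"]).as_matrix(); v=np.array([*xy,0])-st["eef_pos"]; v[2]=0
    return (M.T@v/10).round(2), st["eef_pos"].round(1)
E
python3 lidlook.py w1
python3 - <<'E'
import pickle; from h import *; from off import off
c=pickle.load(open("w1.pkl","rb"))
m=cv2.inRange(hsv(c),(105,120,50),(130,255,255))
for ce,st,l in blobs(m,(0,0,560,420),150):
    cen=st[:2]+st[2:4]/2; print(st,cen,onz(c,cen,12).round(1))
print(off((639,263)))
E
```

```text
2.575 [639.  263.1 302.9] [ 0.3   0.69  1.48 -0.    0.97  1.43] [2.9738 1.5677 0.2649]
[ 394    0   78   53 2160] [433.   26.5] [823.3 214.4  12. ]
[ 517    0   43  105 3066] [538.5  52.5] [842.8 128.3  12. ]
[248 175  65  62 425] [280.5 206. ] [642.  260.8  12. ]
[ 214  262   59   26 1203] [243.5 275. ] [564.2 264.   12. ]
[182 340  45  13 391] [204.5 346.5] [471.5 268.4  12. ]
(array([-0.  ,  0.01,  0.01]), array([639. , 263.1, 302.9]))
```

View pics/w1.png

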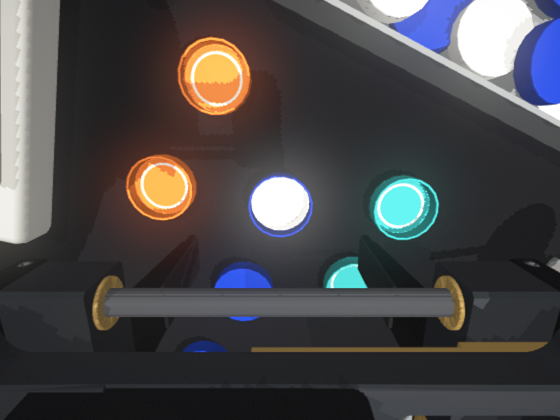

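The wrist view shows the white-inside lid at (281,206), alone between the fingers' line, with orange at (161,187) and turquoise at (404,207) clear. The position agrees with the top and side views to within 3 mm. I'll descend with the tips about 7 mm above the table.

Call:
apply_moves --series '[[-1,[5,0.15,-0.1],0],[-1,[9,0.15,-0.1],0],[-1,[10.4,0.15,-0.1],0],[-1,[10.4,0.15,-0.1],0],[-1,[10.4,0.15,-0.1],0],[-1,[10.4,0.15,-0.1],0]]'

```text
t: 3.32
eef_pos: [640.4, 262.2, 198.4]
tcp_rot: [2.969, 1.568, 0.261]
ft_force: [0.4, -0.9, -0.3]
opening: 0.998
```

Call:
apply_moves --series '[[-1,[0.15,0,0],0],[1,[0.15,0,0],0],[1,[0.15,0,0],0],[1,[0.15,0,0],0],[1,[0.15,0,0],0],[1,[0.15,0,0],0],[1,[0.15,0,0],0],[1,[-2,0,0],0],[1,[-5,0,0],0],[1,[-5,0,0],0]]'

```text
t: 4.58
eef_pos: [640.5, 262.3, 250.4]
tcp_rot: [2.981, 1.566, 0.273]
ft_force: [-0.4, -0.0, -0.5]
opening: 0.61
```

```bash
python3 lidlook.py w2
python3 - <<'E'
from off import off
print(off((458,-48)))
E
```

```text
4.625 [640.2 262.2 248.8] [ 0.29  0.75  1.51 -0.    0.87  1.43] [2.9699 1.5678 0.2611]
(array([-0.08, 20.52, 29.55]), array([640.2, 262.2, 248.8]))
```

View pics/w2.png

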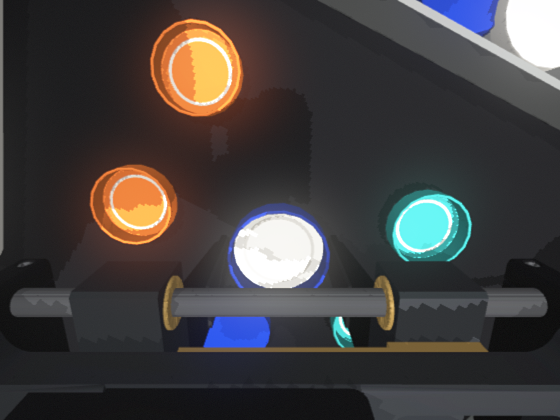

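Opening 0.61 is about 58 mm, so the lid is held, and it is visible between the fingers at (279,250). Next I'll carry it over the pocket and align the jaws with the hinge axis.

Call:
apply_moves --series '[[1,[-5,0,0],0],[1,[-5,4,5.8],0.15],[1,[-5,8,11.5],0.3],[1,[-5,12,17.3],0.45],[1,[-5,16,23.0],0.56],[1,[-5,20.5,29.5],0.56],[1,[-5,20.5,29.5],0.56],[1,[-5,20.5,29.5],0.56],[1,[-5,20.5,29.5],0.56],[1,[-5,20.5,29.5],0.56]]'

```text
t: 5.88
eef_pos: [458.7, -46.9, 296.6]
tcp_rot: [1.981, 1.571, -1.287]
ft_force: [-0.0, -0.3, 0.3]
opening: 0.607
```

```bash
python3 lidlook.py w3
python3 - <<'E'
import pickle; from h import *; from off import off
from cell import monitor
st=monitor.state(); M=R.from_euler("xyz",st["tcp_rot"]).as_matrix(); print(M.round(3)); e=st["eef_pos"]
for n in("w2","w3"):
    c=pickle.load(open(n+".pkl","rb"))
    h=hsv(c); m=cv2.inRange(h,(105,120,50),(130,255,255))
    b=[x for x in blobs(m,(180,180,380,288),100)]
    for ce,s,l in b: print(n,s)
c=pickle.load(open("w3.pkl","rb"))
zr=e[2]-190+9
for uv in((279,206),(229,252),(329,252)):
    print(uv,(M.T@(onz(c,uv,zr)-e)).round(1))
print(off((458,-48)))
E
```

```text
5.925 [458.7 -46.9 296.6] [-0.25  0.42  2.07 -0.    0.65  1.45] [ 0.3536  1.5707 -2.9136]
[[-0.    -0.125 -0.992]
 [-0.    -0.992  0.125]
 [-1.     0.     0.   ]]
w2 [254 203  42   8 115]
w2 [228 209 102  79 726]
w3 [ 227  204  103   84 1523]
(279, 206) [181.    1.2 -32.8]
(229, 252) [181.  -26.8  -5.9]
(329, 252) [181.   29.3  -6. ]
(array([0.  , 0.12, 0.05]), array([458.7, -46.9, 296.6]))
```

View pics/w3.png

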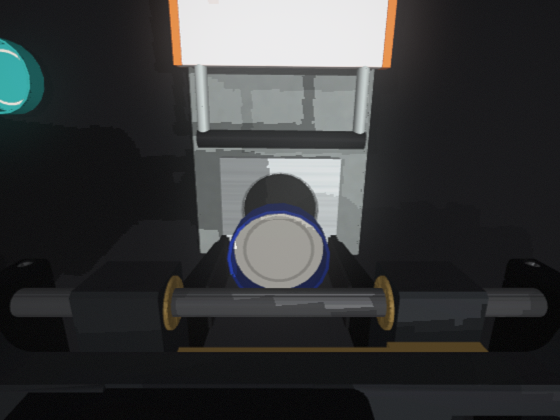

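The view shows the lid held level at (279,252), the pocket behind it at (280,~208), the bar at row 139 and the jaws square to the stand. I'll check how far the lid is off-centre in the grip using the pocket and bar in the same picture.

Run:
```python
import pickle; from h import *
from cell import monitor
c=pickle.load(open("w3.pkl","rb")); h=hsv(c); g=h[...,2]
st=monitor.state(); e=st["eef_pos"]; M=R.from_euler("xyz",st["tcp_rot"]).as_matrix()
T=lambda p:(M.T@(p-e)).round(1)
print("cam in tool",T(np.array(c["position"])))
print("col280 V rows 120-215",g[120:215,285].tolist())
print("row190 cols", [int(x) for x in g[190,225:345]])
for r in(190,):
    pass
# bar
print("bar mid",T(onz(c,(281,139),62)),onz(c,(281,139),62).round(1))
# rim circle fit: outer blue boundary on upper half
m=cv2.inRange(h,(105,120,40),(130,255,255)); m[290:]=0; m[:195]=0
pts=[(u,np.flatnonzero(m[:,u])[0]) for u in range(232,327) if m[:,u].any()]
P=np.array([T(onz(c,p,e[2]-181))[1:] for p in pts if p[1]<250])
A=np.c_[2*P,np.ones(len(P))]; s=np.linalg.lstsq(A,(P**2).sum(1),rcond=None)[0]; print("rim centre tool yz",s[:2],"r",np.sqrt(s[2]+s[:2]@s[:2]))
# pocket upper rim
dk=(g<60).astype(np.uint8)
pp=[]
for u in range(252,312):
    col=np.flatnonzero(dk[165:206,u]); 
    if len(col): pp.append((u,165+col[0]))
Q=np.array([onz(c,p,20)[:2] for p in pp]); A=np.c_[2*Q,np.ones(len(Q))]; s=np.linalg.lstsq(A,(Q**2).sum(1),rcond=None)[0]; print("pocket",s[:2],"r",np.sqrt(s[2]+s[:2]@s[:2]),pp[::8])
```

```text
cam in tool [ 20.6   0.7 -78.3]
col280 V rows 120-215 [154, 155, 151, 111, 107, 109, 108, 109, 109, 105, 72, 51, 52, 53, 53, 54, 56, 57, 62, 59, 57, 56, 56, 53, 54, 52, 50, 56, 95, 137, 139, 138, 140, 155, 155, 149, 109, 100, 145, 220, 220, 220, 220, 221, 221, 219, 219, 221, 221, 221, 221, 221, 211, 163, 101, 59, 55, 57, 58, 58, 58, 58, 57, 58, 58, 57, 57, 58, 57, 57, 58, 59, 58, 59, 58, 58, 58, 59, 59, 57, 57, 57, 58, 73, 82, 83, 81, 81, 81, 81, 93, 128, 127, 125, 158]
row190 cols [144, 144, 144, 144, 145, 145, 144, 145, 144, 146, 145, 145, 145, 145, 146, 145, 145, 145, 145, 145, 145, 136, 120, 104, 71, 47, 45, 47, 47, 47, 46, 48, 48, 48, 49, 48, 47, 50, 49, 48, 49, 51, 54, 55, 54, 55, 57, 55, 56, 57, 57, 57, 57, 56, 56, 57, 57, 58, 57, 59, 58, 57, 58, 59, 58, 57, 59, 59, 59, 59, 60, 59, 59, 59, 59, 60, 60, 60, 60, 60, 60, 60, 60, 59, 67, 104, 146, 172, 202, 223, 223, 223, 223, 223, 223, 223, 223, 223, 223, 223, 223, 223, 223, 223, 223, 223, 224, 224, 224, 223, 224, 224, 225, 214, 170, 140, 144, 155, 155, 154]
bar mid [234.6   2.7 -64.7] [522.5 -57.7  62. ]
rim centre tool yz [-0.3608982  -6.90416891] r 26.05767930625235
pocket [462.25449901 -48.65077068] r 29.036150401723006 [(252, np.int64(187)), (260, np.int64(180)), (268, np.int64(177)), (276, np.int64(175)), (284, np.int64(175)), (292, np.int64(177)), (300, np.int64(182)), (308, np.int64(190))]
```

Call:
apply_moves --series '[[1,[3,0.11,0.37],0],[1,[6,0.11,0.37],0],[1,[7.5,0.11,0.37],0],[1,[7.5,0.11,0.37],0],[1,[7.7,0.11,0.37],0],[1,[7.9,0.11,0.37],0],[1,[8.1,0.11,0.37],0],[1,[8.3,0.11,0.37],0],[1,[8.3,0.11,0.37],0],[1,[8.3,0.11,0.37],0]]'

```text
t: 7.18
eef_pos: [454.5, -48.4, 213.7]
tcp_rot: [2.496, 1.571, -0.773]
ft_force: [0.9, -0.4, -0.1]
opening: 0.61
```

```bash
python3 lidlook.py w4
python3 - <<'E'
from h import *; from cell import cams,monitor
import pickle
d={n:cams.read_camera(n) for n in("side","top")}; pickle.dump(d,open("d4.pkl","wb"))
a=[cv2.resize(x,(400,400),interpolation=cv2.INTER_CUBIC) for x in(d["side"]["image"][170:270,260:360],pickle.load(open("w4.pkl","rb"))["image"][110:310,180:380])]
cv2.imwrite("pics/c4.png",np.hstack(a)[...,::-1]); print(monitor.state()["ft_force"])
E
```

```text
7.225 [454.5 -48.3 213.8] [-0.25  0.58  2.14 -0.    0.43  1.45] [ 2.1939  1.5707 -1.0749]
[-0.08279544 -0.86684457 -0.04160517]
```

View pics/c4.png

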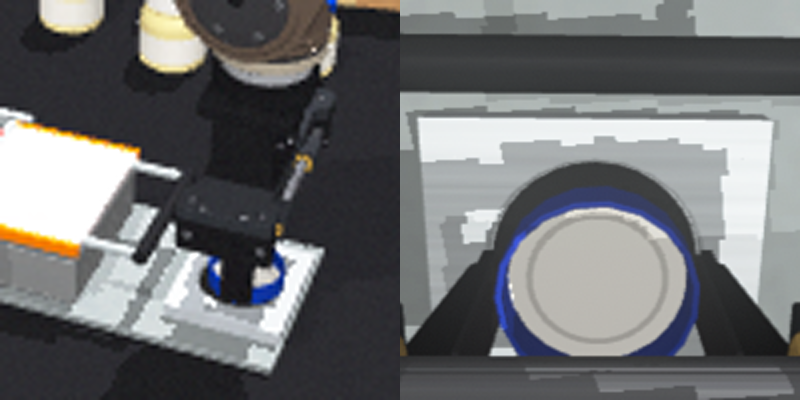

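Run:
```python
import pickle; from h import *
c=pickle.load(open("w4.pkl","rb"))
print("pocket far",onz(c,(279,190.5),20).round(1),"rim far",onz(c,(279,203.5),32.8).round(1),"rim L,R",onz(c,(228.5,255),32.8).round(1),onz(c,(328.5,255),32.8).round(1))
s=pickle.load(open("d4.pkl","rb"))["side"]
# side: lid rim ellipse right extreme (286,272 of crop/4)
print(onz(s,(260+284/4,170+270/4),32.8).round(1))
h=hsv(c); print(h[185:210,279].tolist())
```

```text
pocket far [492.4 -54.4  20. ] rim far [488.2 -53.9  32.8] rim L,R [462.  -21.9  32.8] [454.9 -77.7  32.8]
[425.1 -47.7  32.8]
[[96, 7, 176], [90, 7, 177], [100, 9, 178], [95, 9, 175], [100, 9, 165], [90, 10, 132], [90, 7, 78], [90, 8, 61], [105, 8, 62], [105, 8, 62], [100, 12, 63], [105, 8, 63], [90, 8, 62], [90, 8, 62], [90, 4, 63], [90, 8, 61], [90, 8, 62], [110, 23, 66], [114, 97, 89], [115, 114, 101], [115, 116, 101], [115, 115, 100], [116, 115, 100], [116, 115, 100], [116, 113, 99]]
```

The side crop shows the lid going into the block. In the wrist crop the lid is centred sideways, with a far gap of 4.2 mm against the ideal 3.5 mm, and there is no contact force. I'll nudge 0.5 mm, lower the last bit, release and rise.

Call:
apply_moves --series '[[1,[0.05,0,-0.05],0],[1,[0.13,0,-0.05],0],[1,[0.17,0,-0.05],0],[1,[0.17,0,-0.05],0],[-0.4,[0.17,0,-0.05],0],[-0.4,[0.17,0,-0.05],0],[-0.4,[0.17,0,-0.05],0],[-0.4,[0.17,0,-0.05],0],[-0.4,[-2,0,-0.05],0],[-0.4,[-8,0,-0.05],0],[-0.4,[-9,0,-0.05],0],[-0.4,[-9,0,-0.05],0],[-0.4,[-9,0,-0.05],0],[-0.4,[-9,0,-0.05],0]]'

```text
t: 9.07
eef_pos: [454.9, -48.4, 302.6]
tcp_rot: [-0.079, 1.569, 2.935]
ft_force: [0.3, 0.4, -0.2]
opening: 0.7
```

```bash
python3 lidlook.py w5
python3 - <<'E'
from h import *; from cell import cams
import pickle
d={n:cams.read_camera(n) for n in("side","top")}; pickle.dump(d,open("d5.pkl","wb"))
a=[cv2.resize(x,(400,400),interpolation=cv2.INTER_CUBIC) for x in(d["side"]["image"][190:270,270:350],pickle.load(open("w5.pkl","rb"))["image"][110:310,180:380])]
cv2.imwrite("pics/c5.png",np.hstack(a)[...,::-1])
E
```

```text
9.125 [455.  -48.4 302.7] [-0.25  0.41  2.07 -0.    0.67  1.45] [-0.0776  1.5689  2.9368]
```

View pics/c5.png

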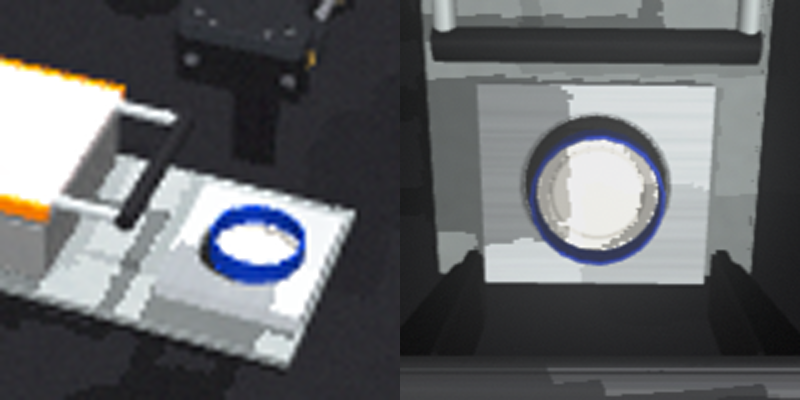

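The lid sits in the pocket, white side up, and the fingers are clear. I'll check its height and centre numerically, and measure the bar from here.

Run:
```python
import pickle; from h import *; from off import off
c=pickle.load(open("w5.pkl","rb")); h=hsv(c)
m=cv2.inRange(h,(105,90,40),(130,255,255))
p=np.vstack([np.argwhere(l)[:,::-1] for ce,s,l in blobs(m,(230,150,330,260),20)]).astype(np.float32)
hull=cv2.convexHull(p)[:,0]
def fit(c,q,z):
    Q=np.array([onz(c,x,z)[:2] for x in q]);A=np.c_[2*Q,np.ones(len(Q))]; s=np.linalg.lstsq(A,(Q**2).sum(1),rcond=None)[0]; return s[:2].round(1),np.sqrt(s[2]+s[:2]@s[:2]).round(2)
x0,y0=p.min(0);x1,y1=p.max(0);print(x0,x1,y0,y1)
for z in(29,31,33,35): print(z,fit(c,hull,z))
g=h[...,2]; pts=[]
for u in range(262,300):
    r=[i for i in range(155,185) if g[i,u]<110]; pts.append((u,r[0]))
print("pocket",fit(c,pts,20),pts[len(pts)//2], onz(c,pts[len(pts)//2],20))
# left/right edges of pocket
for v in(195,200):
    row=g[v,230:330]; print([int(x) for x in row])
s=pickle.load(open("d5.pkl","rb"))["side"]; ms=cv2.inRange(hsv(s),(105,120,40),(130,255,255))
for ce,st,l in blobs(ms,(300,220,340,260),20): print("side",st,onz(s,(st[0]+st[2]/2-.5,238.5),31))
t=pickle.load(open("d5.pkl","rb"))["top"]
print("bar",onz(c,(178+ (599/2)-197.5,110+45/2),62), [onz(c,(180+ (u-400)/2,110+46/2),62).round(1) for u in(432,761)])
```

```text
244.0 312.0 175.0 242.0
29 (array([457.5, -49.5]), np.float64(29.24))
31 (array([458.1, -49.5]), np.float64(29.01))
33 (array([458.7, -49.6]), np.float64(28.78))
35 (array([459.3, -49.7]), np.float64(28.55))
pocket (array([462.4, -49.3]), np.float64(29.37)) (281, 168) [491.07712362 -56.15148365  20.        ]
[148, 149, 148, 150, 150, 149, 150, 151, 150, 148, 137, 117, 97, 68, 56, 56, 56, 66, 98, 127, 130, 140, 160, 163, 161, 161, 159, 152, 149, 167, 183, 192, 192, 192, 193, 213, 237, 237, 237, 237, 236, 237, 237, 237, 237, 237, 237, 237, 237, 237, 237, 237, 237, 237, 237, 237, 237, 237, 237, 237, 237, 237, 237, 237, 237, 237, 236, 234, 221, 172, 181, 193, 194, 195, 193, 192, 201, 184, 176, 107, 68, 73, 94, 123, 164, 211, 222, 221, 220, 220, 220, 219, 220, 220, 220, 220, 220, 220, 220, 219]
[151, 151, 150, 152, 151, 152, 152, 152, 151, 146, 124, 110, 107, 61, 54, 65, 99, 124, 113, 137, 183, 163, 161, 162, 167, 172, 163, 170, 188, 192, 192, 192, 193, 215, 237, 238, 237, 237, 237, 237, 237, 237, 237, 237, 237, 237, 237, 237, 237, 237, 237, 237, 237, 237, 237, 237, 237, 237, 237, 238, 237, 237, 237, 237, 237, 237, 237, 237, 237, 236, 232, 222, 186, 192, 194, 195, 212, 219, 164, 180, 175, 89, 91, 121, 139, 192, 222, 222, 221, 221, 221, 221, 222, 221, 221, 220, 219, 221, 221, 221]
side [312 231  19  16 141] [453.73576539 -37.62947918  31.        ]
bar [522.23618817 -58.95284475  62.        ] [array([529.2,  -1.3,  62. ]), array([ 514.9, -114.1,   62. ])]
```

At the seated height of 31 mm the fitted rim radius is 29.0 mm, which is exact. The lid is at (458.1,-49.5) against the pocket at about (458.5,-49), so it is seated. Now the handle: turn the jaws across the bar, move above it with about 40 mm opening, then descend.

Call:
apply_moves --series '[[-0.4,[0,0,-1],-0.18],[0.1,[0,0.0,-3],-0.36],[0.16,[0,0.03,-5],-0.54],[0.16,[0,0.03,-6.66],-0.72],[0.16,[0,0.03,-6.66],-0.9],[0.16,[0,0.03,-6.66],-1.08],[0.16,[0,0.03,-6.66],-1.26],[0.16,[0,0.03,-6.66],-1.44],[0.16,[0,0.03,-6.66],-1.57],[0.16,[0,0.03,-6.66],-1.57],[0.16,[0,0.03,-6.66],-1.57],[0.16,[0,0.03,-6.66],-1.57]]'

```text
t: 10.72
eef_pos: [521.0, -57.1, 303.7]
tcp_rot: [-0.765, 1.571, -2.465]
ft_force: [-0.5, 0.6, 0.4]
opening: 0.419
```

```bash
python3 lidlook.py w6
python3 - <<'E'
from off import off; print(off((521,-57)))
from h import *; from cell import monitor; st=monitor.state(); M=R.from_euler("xyz",st["tcp_rot"]).as_matrix(); print(M.round(3), st["opening"])
E
```

```text
10.775 [521.  -57.1 303.7] [-0.24  0.48  1.91 -0.    0.75 -0.11] [-0.4563  1.5707 -2.1564]
(array([-0.  , -0.  , -0.01]), array([521. , -57.1, 303.7]))
[[-0.     0.992 -0.129]
 [-0.    -0.129 -0.992]
 [-1.    -0.     0.   ]] 0.416576278306015
```

Call:
apply_moves --series '[[0.16,[3,0,0],0],[0.16,[6,0,0],0],[0.16,[6.7,0,0],0],[0.16,[6.7,0,0],0],[0.16,[6.7,0,0],0],[1,[6.7,0,0],0],[1,[6.7,0,0],0],[1,[6.7,0,0],0],[1,[6.7,0,0],0],[1,[6.7,0,0],0]]'

```text
t: 12.02
eef_pos: [521.3, -57.2, 236.9]
tcp_rot: [1.455, 1.569, -0.244]
ft_force: [4.0, 0.5, 1.0]
opening: 0.12
```

Opening 0.12 is about 11.4 mm, so the bar is held. Now swing along the arc to 1.07 rad.

Call:
apply_moves --series '[[1,[-1.55,0.08,0],0],[1,[-3.08,0.31,0],0],[1,[-4.58,0.69,0],0],[1,[-6.04,1.22,0],0],[1,[-7.43,1.9,0],0],[1,[-8.75,2.71,0],0],[1,[-9.99,3.65,0],0],[1,[-11.12,4.7,0],0],[1,[-12.14,5.87,0],0],[1,[-12.87,6.87,0],0],[1,[-13.37,7.65,0],0],[1,[-13.6,8.06,0],0],[1,[-13.6,8.06,0],0],[1,[-13.6,8.06,0],0],[1,[-13.6,8.06,0],0]]'

```text
t: 13.9
eef_pos: [600.3, -67.8, 372.8]
tcp_rot: [-1.193, 1.568, -2.892]
ft_force: [-4.5, -3.2, 4.5]
opening: 0.115
```

Run:
```python
from h import *; from cell import cams,monitor
import pickle
st=monitor.state(); print(st["t"],st["eef_pos"].round(1),st["ft_force"].round(1),st["moment"].round(2),st["opening"])
d={n:cams.read_camera(n) for n in("side","top")}; pickle.dump(d,open("d7.pkl","wb"))
a=[cv2.resize(d[n]["image"][y:y+100,x:x+100],(400,400),interpolation=cv2.INTER_CUBIC) for n,x,y in(("side",225,165),("top",235,140))]
a[0]=cv2.resize(d["side"]["image"][165:265,225:345],(720,600),interpolation=cv2.INTER_CUBIC)
cv2.imwrite("pics/c7.png",a[0][...,::-1])
```

```text
13.9 [600.3 -67.8 372.8] [-4.5 -3.2  4.5] [-0.6   0.81 -0.07] 0.11522885012133521
```

View pics/c7.png

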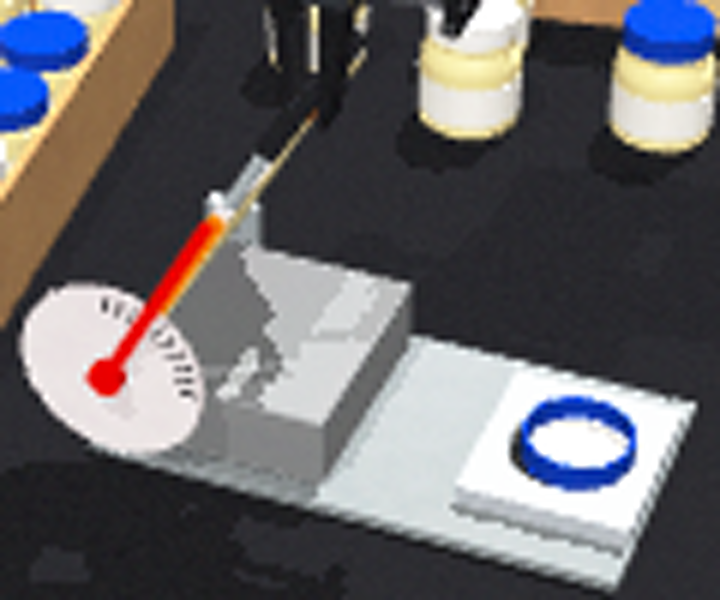

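Run:
```python
import pickle; from h import *
d0=pickle.load(open("d0.pkl","rb")); d7=pickle.load(open("d7.pkl","rb"))
p=np.array([458.2,-48.7,0])
def line(cam,m,off,yaw):
    X=np.array([np.cos(yaw),np.sin(yaw),0]);Y=np.array([-X[1],X[0],0])
    q=[onplane(cam,uv,Y,Y@p+off) for uv in np.argwhere(m)[:,::-1]]
    P=np.array([[-(a-p)@X+218,a[2]-62] for a in q],np.float32)
    v=cv2.fitLine(P,cv2.DIST_HUBER,0,.01,.01).ravel(); sg=np.sign(v[1]); r=P@(v[:2]*sg)
    return [round(float(np.arctan2(v[1]*sg,v[0]*sg)),3),"ctr-based",round(float(np.arctan2(*np.median(P[r>np.percentile(r,90)],0)[::-1])),3),"rmax",r.max().round(1),"perp",(v[2:]-(v[2:]@v[:2])*v[:2]).round(1)]
for n,d in(("0",d0),("7",d7)):
    s=d["side"]; h=hsv(s)
    red=cv2.inRange(h,(0,190,120),(3,255,255))|cv2.inRange(h,(175,190,120),(180,255,255)); z=np.zeros_like(red); z[195:235,235:268]=red[195:235,235:268]
    for yaw in(-.122,-.132): print(n,"pointer",yaw,line(s,z,86.5,yaw))
s=d7["side"];h=hsv(s)
o=cv2.inRange(h,(8,60,70),(25,255,255)); z=np.zeros_like(o); z[183:218,250:280]=o[183:218,250:280]
print(np.argwhere(z)[:,::-1].tolist()[::6])
for yaw in(-.122,-.132): print("flap",line(s,z,56,yaw))
```

```text
0 pointer -0.122 [1.085, 'ctr-based', 1.087, 'rmax', np.float32(122.5), 'perp', array([-0.2,  0.1], dtype=float32)]
0 pointer -0.132 [1.084, 'ctr-based', 1.081, 'rmax', np.float32(121.5), 'perp', array([ 0.4, -0.2], dtype=float32)]
7 pointer -0.122 [1.087, 'ctr-based', 1.082, 'rmax', np.float32(120.4), 'perp', array([-0.2,  0.1], dtype=float32)]
7 pointer -0.132 [1.086, 'ctr-based', 1.076, 'rmax', np.float32(119.4), 'perp', array([ 0.4, -0.2], dtype=float32)]
[[277, 183], [274, 187], [271, 191], [270, 194], [266, 198], [260, 201], [263, 202], [260, 204], [258, 206], [257, 208], [256, 210], [255, 212], [252, 215]]
flap [1.028, 'ctr-based', 1.021, 'rmax', np.float32(189.6), 'perp', array([ 1.5, -0.9], dtype=float32)]
flap [1.028, 'ctr-based', 1.019, 'rmax', np.float32(189.0), 'perp', array([ 1.9, -1.2], dtype=float32)]
```

The camera lies almost in the flap's own plane: it is edge-on at 1.03 rad, so the near and far edges merge and that fit (1.028) is biased. The bar's position from the grasp has a radius of 154.8 mm and gives 1.07 rad. The pointer measures 1.085 rad and is unmoved. I'll nudge up a little and hold.

Call:
apply_moves --series '[[1,[-0.04,0.08,0],0],[1,[-0.09,0.16,0],0],[1,[-0.09,0.16,0],0],[1,[-0.09,0.16,0],0],[1,[-0.09,0.16,0],0],[1,[-0.09,0.16,0],0],[1,[-0.09,0.16,0],0],[1,[-0.09,0.16,0],0]]'

```text
t: 15.0
eef_pos: [601.8, -67.9, 373.7]
tcp_rot: [-1.251, 1.568, -2.95]
ft_force: [-4.4, -3.2, 4.3]
opening: 0.12
```

Run:
```python
from h import *; from cell import cams,monitor
import pickle
st=monitor.state(); e=st["eef_pos"]; print(st["t"],e.round(1),st["ft_force"].round(1),st["opening"],abs(st["qvel"]).max())
X=np.array([np.cos(-.128),np.sin(-.128)]); H=np.array([458.3,-48.8])+218*X; v=[-(e[:2]-H)@X,e[2]-175-62]; print("bar",v,np.hypot(*v),"theta",np.arctan2(v[1],v[0]))
d={n:cams.read_camera(n) for n in("side","top","wrist")}; pickle.dump(d,open("d8.pkl","wb"))
# near orange edge only
s=d["side"];h=hsv(s); o=cv2.inRange(h,(8,120,120),(25,255,255)); Y=np.array([-X[1],X[0],0]); p=np.array([458.3,-48.8,0])
P=np.array([[218-(onplane(s,uv,Y,Y@p+56)-p)[:2]@X,onplane(s,uv,Y,Y@p+56)[2]-62] for uv in np.argwhere(o[183:218,250:280])[:,::-1]+[250,183]])
print(np.c_[P,np.hypot(*P.T),np.arctan2(P[:,1],P[:,0])].round(2)[::4])
m=cv2.inRange(hsv(s),(105,120,40),(130,255,255))
for n in("d5.pkl","d8.pkl"):
    q=pickle.load(open(n,"rb"))["side"]; mm=cv2.inRange(hsv(q),(105,120,40),(130,255,255))
    print("lid side",[b[1] for b in blobs(mm,(300,220,340,260),20)])
# expected pixel of bar centre/ends and flap edge corners in top view
b=cv2.resize(d["top"]["image"][140:240,235:355],(720,600),interpolation=cv2.INTER_CUBIC)
cv2.imwrite("pics/c8.png",b[...,::-1])
```

```text
15.0 [601.8 -67.9 373.7] [-4.4 -3.2  4.3] 0.1195262855362814 0.002302945259103588
bar [np.float64(73.22672062767214), np.float64(136.67011615534318)] 155.05119562195623 theta 1.0789269629138565
[[ 96.13 157.39 184.43   1.02]
 [ 46.73  85.17  97.15   1.07]
 [ 49.8   82.48  96.35   1.03]
 [ 40.    69.37  80.08   1.05]
 [ 39.8   62.2   73.85   1.  ]
 [ 29.78  48.72  57.1    1.02]
 [ 26.26  40.48  48.26   1.  ]
 [ 22.72  32.16  39.38   0.96]]
lid side [array([312, 231,  19,  16, 141], dtype=int32)]
lid side [array([312, 231,  19,  16, 141], dtype=int32)]
```

View pics/c8.png

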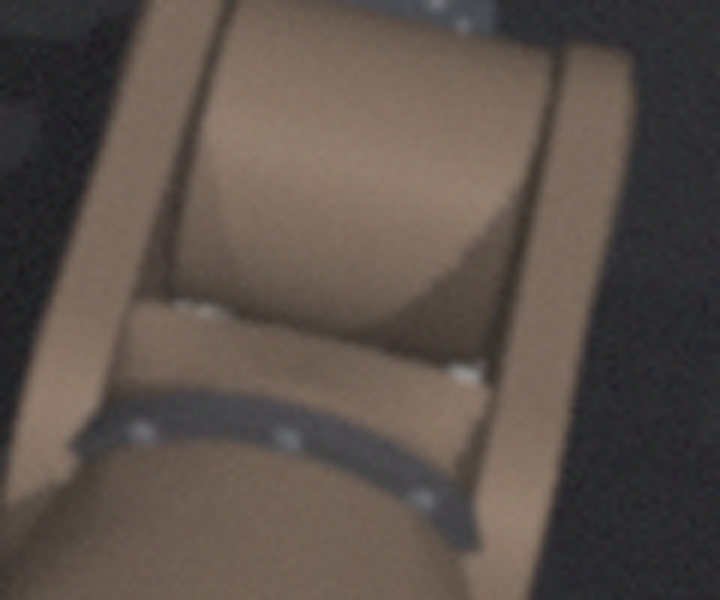

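The top view shows only the arm, which hides the flap. The kinematic bar position gives 1.079 rad at a radius of 155.05 mm, against the pointer at 1.085. The lid pixels are unchanged and everything is still, so I'm handing in.

```bash
python3 -c "
from cell import job,monitor
print(job.job_done()); s=monitor.state(); print(s['t'],s['eef_pos'],s['opening'])"
```

```text
the job is handed in; nothing more can be done
None
the job is handed in; nothing more can be done
```

I seated the white-inside lid in the pocket and let it go. I then swung the flap up by its bar and handed the job in while still gripping it, at about 15 s; no verdict is reported.

- **Lid:** after release, the rim's fitted radius was 29.0 mm at the seated height of 31 mm, and it sat about 1 mm from the pocket centre. Its pixels in the side view were the same before and after the flap swing.
- **Flap:** the bar's position from the grip gives 1.079 rad, at a radius of 155.05 mm against 155 mm given. The pointer measured 1.085 rad from the side camera, the same before and after the swing to within 0.002 rad. The arm was still, and the opening of about 11 mm matches the 12 mm bar.
- **Check that disagreed:** fitting the flap's orange edge in the side view gave about 1.03 rad. The camera lies almost in the flap's own plane there, and the pointer hides part of the edge, so I trusted the grip position. Even 1.03 would be within the 0.08 rad tolerance.
- **Not checked:** the arm hid the flap in the last top view, so that picture gave no second check. I did not re-measure the other lids and jars at the end, but nothing was seen to touch them.

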